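Lock the trunnion jig with its index pin

TASK

Lock the drilling jig for its next hole: take the longer of the two steel pins from the wooden stand and set it upright in the bush on top of the jig's pedestal, nose resting on the shaft. Then turn the shaft gently with the ball-ended lever until the pin's nose drops into the shaft's hidden cross-hole, stop as soon as it catches without forcing the lever against the pin, and press the pin down until its head sits fully home on the bush. Leave the short pin in the stand and the other things on the table where they are.

Things in the scene. Friction and masses are not known exactly. Their poses are not given: they have to be found in the camera images.
- jig: Trunnion drilling jig: grey cast pedestal, heavy, fixed on the table. Origin: centre of its underside, below the bush. x runs along the shaft from the round face plate (116 mm across, reaching x -86 mm) to the hand lever (+x), y across, z up. Foot plate x -79 to 91, y -70 to 70, 16 mm thick; pedestal x -32 to 44, y -49 to 49, its top at z 134 mm.
- bush_mouth (a point): Centre of the upper mouth of the steel bush on the pedestal, 156 mm above the table. Bush 36 mm across; bore 15.5 mm, straight down, chamfered 2 mm, 40 mm deep to the crown of the shaft; below the shaft the bore goes on. A spring plunger in it rubs on the pin's thick length: after the nose's drop, the pin needs a steady push of about 6 to 12 N over some 60 mm to go home.
- shaft_axis (a point): Point on the shaft's axis below the bush, 88 mm above the table; jig x is the axis. Steel shaft 56 mm thick with a countersunk 15.5 mm cross-hole, hidden in the pedestal. It turns against light friction (2 to 3 N at the ball, pushed squarely) and stays where left. With the hole below it, a pin standing on the shaft drops about 10 mm by its weight and catches the shaft.
- lever_ball (a point): Centre of the lever's black ball, 28 mm across; 80 mm along jig x from the bush, 75 mm from the shaft's axis. The lever is clamped on the shaft at an unknown angle. It starts between 46 degrees short of upright (jig -y side) and 4 past; turning it 20 to 32 degrees towards jig +y lines up the hole. Push squarely: some 15 N or more on the ball against a caught pin overloads the pin.
- pin: Index pin, plain steel, the longer of the two, 0.25 kg. Origin at the end of its nose, z towards the head. Nose 12 mm thick, chamfered, for 16 mm; taper to 21 mm; body 14.5 mm thick to 110 mm; collar 34 mm across, 4 mm thick; round grip 26 mm across up to 146 mm. It starts upright in the stand, nose on the table.
- pin_shoulder (a point): Centre of the underside of the long pin's collar, 110 mm above its nose's end; it meets the bush mouth when the pin is home.
- short_pin: The other pin, same head and thickness, but 78 mm from nose's end to collar, so it stands 32 mm lower. Origin at its nose's end. To be left alone.
- stand: Wooden block 64 x 130 x 45 mm, fixed; origin at the centre of its underside. Two upright through holes, 16 mm, at y = +34 and -34 mm; each pin may be in either.
- billet: Steel block 100 x 70 x 40 mm, 2.2 kg, a bystander; origin at the centre of its underside.
- bolt: Large hex bolt with nut, lying on the table, 115 mm long, 42 mm across, a bystander; origin on the table below its middle.
- caliper: Steel vernier caliper lying flat, beam 240 x 16 mm, jaws 58 mm long, 8 mm high, a bystander; origin on the table, on the beam 4 mm from the moving jaw.
Things that resemble listed ones, but are neither listed nor needed, are in the scene too. What is shaped like the pin but green or orange is not meant.

How it is judged:
By the outcome, as a careful person would: the job done as asked, in the order asked, and still so for the second after the job is handed in, with the robot touching nothing.
It also fails if it takes over 72 s, if anything falls off the work surface, if the arm or the gripper's body presses on something with over 40 N, if the wrist force passes 120 N, or if a joint passes its speed limit or range.

ROBOT

A 6-joint arm with a two-finger parallel gripper is mounted at the origin on the work surface. World frame = base frame: x ahead of the robot, y to its left, z up, the work surface at z = 0. Lengths are in m, angles in degrees, forces in N, time in s.
With the tool pointing down it reaches from about 0.375 to 0.9 m from the base axis. Payload 3.1 kg.
Tool frame: the origin (TCP) lies midway between the tips of the shut fingers; the grasp point (between the pads) lies 19 mm behind it; z points along the fingers, y is the direction in which the jaws open and shut (so a half turn about z gives the same grasp; the last joint's range is limited). The gripper opens to 87 mm and grips with 3 to 60 N. Pads are 19 mm wide; open, the fingers measure 117 mm over their backs; the gripper's body (75 mm by 190 mm) begins 51 mm behind the grasp point.
Start: joints at [63.34, 30.224, 82.088, -0, 67.689, -10.227], TCP at [0.177, 0.599, 0.223] pointing down, gripper open.
Joint ranges: [-176.69, 176.69], [-43.24, 126.21], [12.49, 139.97], [-82, 262], [0, 151.66], [-163.58, 163.58]. Speed limits (degrees/s): [159.86, 159.86, 180, 180, 180, 180].

INTERFACE

Orientations are given as a 3x3 rotation matrix whose columns are the frame's x, y, z axes.
In Python, from rig import status, vision, bot, models gives the robot as it stands.
- The arm moves only by the tool send_rows, never from a script. Its argument "moves" is a list of rows, each a list of 7 numbers: the shift along the tool's x, y, z in units of 25 mm (1.0 is 25 mm), then the turn, a rotation vector about the tool's x, y, z in units of 10 degrees (1.0 is 10 degrees), then the closure, from -1 (fully open) to 1 (shut), so that 0 is half open. In form: [[dx, dy, dz, rx, ry, rz, hand], ...]. A call has 1 to 12 rows; each row shifts and turns the commanded pose from where the row before left it, along the tool's axes as they then stand; what a row does not reach is not made up. A row lasts 1/8 s, in which the tool goes at most 62.5 mm and 10.7 degrees, less where a joint would pass 70% of its speed; a pose out of reach is approached as far as the arm can. A call is refused whole if a number of a shift passes 1 or a number of a turn 1, either way. A call with a gripper value outside its range is refused whole. The fingers move at their own pace and stop on an object; the grip force is fixed at half the most. Time passes only in rows, so rows that do not move let the fingers close. It gives the time, the measured TCP pose, the force and the opening at its end, in the units of the state.
- status.read_state(): the state, without advancing time (a new reading comes with each control period).
- vision.capture(name): name is "scene" or "top"; returns a dict with "img" (400x640x3 uint8, red, green, blue), "depth" (400x640 float32, m along the optical axis (not along the pixel's ray), 0 where there is no reading), "fx", "fy", "cx", "cy" (pixels), "pose" (4x4, takes a point from camera to world coordinates). Camera axes: x right, y up, looking along -z (the intrinsics and any distortion apply to the point x, -y, -z); pixel columns grow to the right and rows downward; lengths in m; the calibration is good to about 2 mm. A picture is of the moment at which its call begins.
- bot.hand_in(): hands the job in, once; it reports no verdict.
Trained networks look in the newest picture that a camera, given by its name, has taken for a name from the list of things; names that differ only in an ending like _2 or _b are one class to them, and where a whole thing is asked for, a point or a joint stands for the part that bears it (a point fixed in the world has none). Each returns a list of dicts, best first, with "confidence" (0 to 1); they miss things now and then, are a little off and sometimes report something else, mostly with a low value. They report only what shows in the picture. A call takes as long as a camera call. They do not tell look-alikes from the thing itself.
- models.masks_of(camera, name): "mask" (400x640 bool, what is visible of it) and "extent" ([left, top, right, bottom] in pixels, round what is visible of it).
- models.landmark_of(camera, name): "point" ([column, row] in pixels: a listed point, or the origin of a listed thing).
The state is a dict: "time_s": time; "joint_positions": joint angles; "qvel": joint speeds; "tau": joint torques, N m; "position": TCP position; "tcp_rot": TCP orientation; "force": force on the tool from outside, world axes, zero at the start; "moment": the same for the moment, N m; "opening": opening from 0.0 (shut) to 1.0 (fully open).
Only numpy, scipy, OpenCV 4.12 (cv2) and the standard library are available. Lean on these libraries where they do the work, as an engineer would, in place of code of your own. Each camera call takes 0.05 s, during which the arm holds its last target.

## Working session

There is one attempt and no reset: what is moved stays moved. The work goes in short steps, Python scripts to look and compute and a tool call to move; the robot and the scene stay as the last step left them, time stands still between calls to the robot, and variables do not carry over. Pictures are saved under pics/ and viewed, and the job is handed in when it is done.

Besides the shell and the picture viewer there is one more tool, called after "Emit:" by a JSON object that holds its "method" and its "body", one argument or row to a line. send_rows: Moves the arm, as the interface text tells. Its arguments: {"type":"object","properties":{"moves":{"type":"array"}},"required":["moves"]}

```bash
mkdir -p pics; ls; python3 - <<'E'
from rig import status, vision, bot, models
import cv2, numpy as np
s=status.read_state()
for k,v in s.items(): print(k,np.round(v,4).tolist())
for c in ("scene","top"):
    d=vision.capture(c); cv2.imwrite(f"pics/{c}0.png",d["img"][:,:,::-1])
    np.savez(f"{c}0.npz",**d)
    print(c,d["fx"],d["fy"],d["cx"],d["cy"],d["pose"].round(4).tolist(),[k for k in d])
    for n in ("jig","bush_mouth","lever_ball","pin","pin_shoulder","short_pin","stand","shaft_axis"):
        print(n,[(np.round(r["point"],1).tolist(),round(r["confidence"],2)) for r in models.landmark_of(c,n)])
E
```

```text
pics
time_s 0.0
joint_positions [63.3414, 30.2789, 82.1554, -0.0013, 67.6874, -10.2276]
qvel [0.0051, 0.0893, -0.0544, -0.0101, 0.0415, -0.0042]
tau [0.0002, -44.0046, -17.6591, 0.0632, 0.0584, -0.0002]
position [0.1764, 0.5988, 0.2216]
tcp_rot [[-0.9592, 0.2829, -0.0009], [0.2829, 0.9592, -0.0019], [0.0004, -0.0021, -1.0]]
force [0.7634, -0.3253, -0.5942]
moment [0.0013, -0.0192, -0.0137]
opening 1.0019
scene 433.40953758185924 433.40953758185924 311.85235791656123 198.72786694726764 [[0.1208, -0.5551, 0.823, 1.6327], [0.9927, 0.0681, -0.0998, -0.1199], [-0.0006, 0.829, 0.5592, 0.8222], [0.0, 0.0, 0.0, 1.0]] ['img', 'depth', 'fx', 'fy', 'cx', 'cy', 'pose']
jig [([315.5, 214.7], 0.92), ([236.5, 276.3], 0.26)]
bush_mouth [([319.0, 173.3], 0.94)]
lever_ball [([320.8, 185.0], 0.55)]
pin [([187.2, 211.1], 0.64), ([186.5, 226.3], 0.61), ([217.7, 226.5], 0.5), ([244.3, 198.5], 0.5)]
pin_shoulder [([207.6, 174.7], 0.77), ([211.8, 199.2], 0.73), ([177.6, 195.6], 0.69), ([183.7, 179.2], 0.6), ([241.7, 169.7], 0.56)]
short_pin [([234.1, 217.0], 0.66), ([317.7, 186.5], 0.16)]
stand [([226.1, 223.0], 0.87)]
shaft_axis [([314.7, 193.7], 0.58)]
top 403.9132068196439 403.9132068196439 322.3593025686145 193.94789658197956 [[-0.0231, 0.9842, -0.1758, 0.3769], [-0.9997, -0.0236, -0.0008, 0.0108], [-0.005, 0.1757, 0.9844, 1.2137], [0.0, 0.0, 0.0, 1.0]] ['img', 'depth', 'fx', 'fy', 'cx', 'cy', 'pose']
jig [([311.1, 218.8], 0.68)]
bush_mouth [([310.4, 211.9], 0.88), ([203.1, 207.5], 0.6)]
lever_ball [([316.1, 180.4], 0.48)]
pin [([423.2, 210.6], 0.61), ([393.2, 257.5], 0.59), ([455.1, 249.2], 0.52), ([453.0, 220.9], 0.49), ([432.4, 249.2], 0.45)]
pin_shoulder [([465.6, 212.7], 0.65), ([400.0, 256.2], 0.65), ([469.1, 243.1], 0.49), ([448.8, 245.2], 0.47), ([430.7, 202.5], 0.46)]
short_pin [([397.7, 220.5], 0.56)]
stand [([412.5, 212.7], 0.69)]
shaft_axis [([312.3, 215.4], 0.9), ([433.4, 205.5], 0.26)]
```

```bash
python3 - <<'E'
import cv2
for c,(x0,y0,x1,y1) in (("scene",(130,130,400,320)),("top",(180,120,500,330))):
    im=cv2.imread(f"pics/{c}0.png")[y0:y1,x0:x1]; k=800/(x1-x0)
    im=cv2.resize(im,None,fx=k,fy=k,interpolation=cv2.INTER_CUBIC); print(im.shape,k)
    cv2.imwrite(f"pics/{c}0z.png",im)
E
```

```text
(563, 800, 3) 2.962962962962963
(525, 800, 3) 2.5
```

View pics/scene0.png

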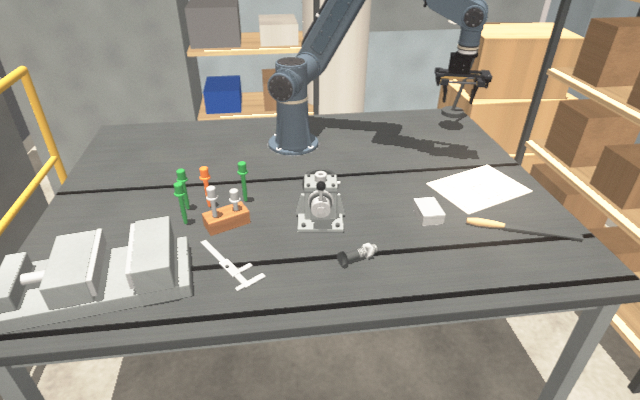

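View pics/top0.png

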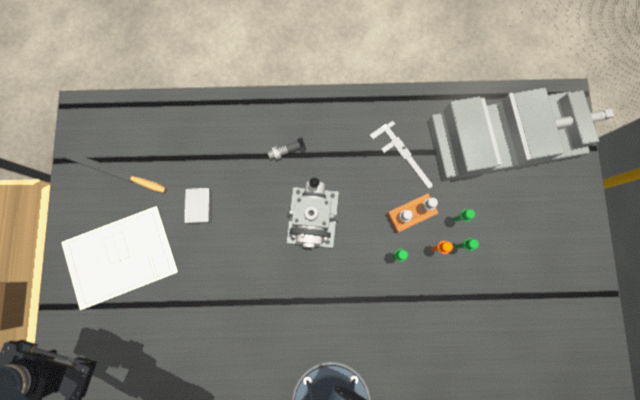

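```bash
sleep 1
```

```text
(no output)
```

View pics/scene0z.png

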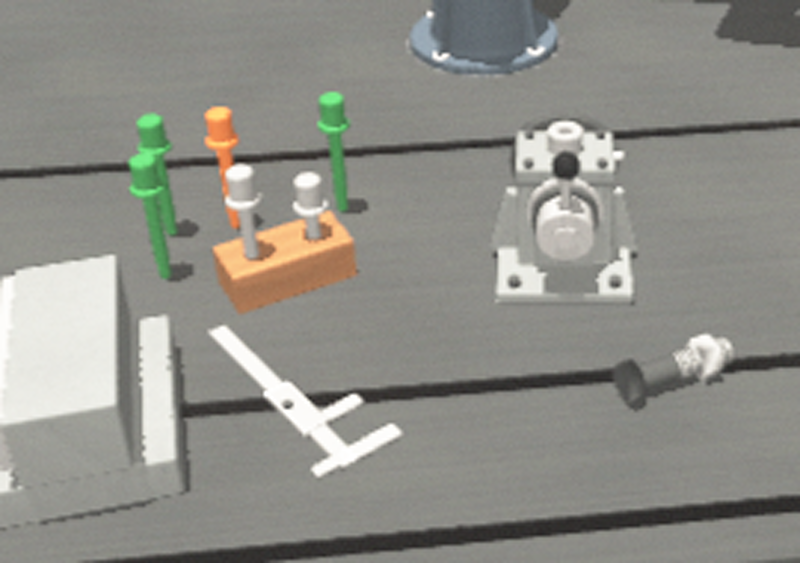

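View pics/top0z.png

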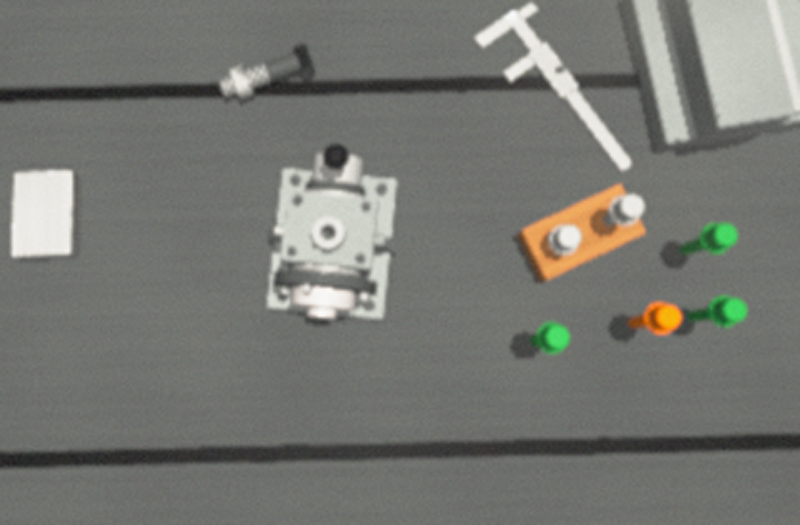

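```bash
cat > h.py <<'E'
import numpy as np, cv2
def load(n):
    return dict(np.load(n+".npz"))
def ray(d,uv):
    uv=np.atleast_2d(uv).astype(float)
    c=np.stack([(uv[:,0]-d["cx"])/d["fx"],-(uv[:,1]-d["cy"])/d["fy"],-np.ones(len(uv))],1)
    return d["pose"][:3,3],c@d["pose"][:3,:3].T
def onz(d,uv,z):
    o,r=ray(d,uv); return o+r*((z-o[2])/r[:,2])[:,None]
def cloud(d):
    v,u=np.mgrid[0:400,0:640]; o,r=ray(d,np.stack([u.ravel(),v.ravel()],1))
    return (o+r*d["depth"].reshape(-1,1)).reshape(400,640,3)
def proj(d,p):
    p=np.atleast_2d(p); c=(p-d["pose"][:3,3])@d["pose"][:3,:3]
    return np.stack([d["cx"]+d["fx"]*c[:,0]/-c[:,2],d["cy"]-d["fy"]*c[:,1]/-c[:,2]],1)
E
python3 - <<'E'
from h import *
t=load("top0"); s=load("scene0")
for n,d in (("top",t),("scene",s)):
    P=cloud(d)
    for name,uvs in dict(top=dict(longpin=(431,203),short=(405.5,215.5),bush=(316,213),ped=(300,213),ball=(314.5,183),billet=(197,205),standtop=(417,210)),scene=dict(longpin=(211.5,190),ball=(320.5,186),bush=(320,174.5),short=(234,194)))[n].items():
        u,v=int(uvs[0]),int(uvs[1]); print(n,name,P[v,u].round(4), P[v-1:v+2,u-1:u+2,2].round(3).tolist())
# height-thresholded blobs in top
P=cloud(t); z=P[...,2]
m=(d0:=t["depth"])>0
for lo,hi,(x0,y0,x1,y1) in ((.130,.156,(395,190,445,225)),(.09,.122,(395,190,445,225)),(.145,.165,(280,170,345,240)),(.125,.142,(280,170,345,250))):
    k=np.zeros_like(m);k[y0:y1,x0:x1]=1
    q=P[m&k&(z>lo)&(z<hi)]; print(lo,hi,len(q),q.mean(0).round(4) if len(q) else None,q.min(0).round(4),q.max(0).round(4))
E
```

```text
top longpin [ 0.5356 -0.2771  0.1487] [[0.15, 0.144, 0.144], [0.147, 0.149, 0.145], [0.144, 0.149, 0.145]]
top short [ 0.5096 -0.2135  0.1117] [[0.116, 0.115, 0.114], [0.112, 0.112, 0.118], [0.117, 0.113, 0.115]]
top bush [0.5153 0.0297 0.1547] [[0.157, 0.158, 0.156], [0.156, 0.155, 0.157], [0.156, 0.157, 0.153]]
top ped [0.519  0.0731 0.1344] [[0.133, 0.135, 0.138], [0.139, 0.134, 0.133], [0.131, 0.133, 0.137]]
top ball [0.592  0.033  0.1755] [[0.175, 0.179, 0.179], [0.174, 0.175, 0.175], [0.173, 0.174, 0.174]]
top billet [0.5622 0.3811 0.0405] [[0.043, 0.042, 0.04], [0.043, 0.041, 0.039], [0.042, 0.04, 0.039]]
top standtop [ 0.5314 -0.2629  0.0451] [[0.046, 0.046, 0.046], [0.045, 0.045, 0.046], [0.045, 0.042, 0.042]]
scene longpin [ 0.553  -0.2824  0.143 ] [[0.148, 0.145, 0.145], [0.144, 0.143, 0.143], [0.141, 0.14, 0.14]]
scene ball [0.6042 0.0281 0.1649] [[0.171, 0.172, 0.172], [0.17, 0.165, 0.168], [0.166, 0.169, 0.166]]
scene bush [0.5093 0.0414 0.1474] [[0.15, 0.153, 0.154], [0.149, 0.147, 0.148], [0.157, 0.159, 0.155]]
scene short [ 0.5235 -0.2213  0.105 ] [[0.11, 0.111, 0.11], [0.106, 0.105, 0.103], [0.106, 0.104, 0.101]]
0.13 0.156 85 [ 0.5396 -0.2808  0.1444] [ 0.5278 -0.2951  0.1322] [ 0.5529 -0.2695  0.1519]
0.09 0.122 125 [ 0.52   -0.2383  0.1131] [ 0.5    -0.2969  0.091 ] [ 0.5551 -0.2076  0.1217]
0.145 0.165 163 [0.511  0.044  0.1541] [0.4634 0.0227 0.1451] [0.6105 0.0651 0.1642]
0.125 0.142 1048 [0.5168 0.0439 0.1341] [ 0.4437 -0.0086  0.125 ] [0.5773 0.1006 0.142 ]
```

```bash
python3 - <<'E'
from h import *
t=load("top0"); s=load("scene0")
P=cloud(t); z=P[...,2]
k=np.zeros((400,640),bool);k[165:255,275:350]=1
for lo,hi,nm in ((.128,.140,"ped"),(.008,.024,"foot")):
    m=(k&(z>lo)&(z<hi)).astype(np.uint8); m=cv2.morphologyEx(m,cv2.MORPH_OPEN,np.ones((2,2),np.uint8))
    q=P[m>0][:,:2].astype(np.float32); 
    r=cv2.minAreaRect(q*1000); print(nm,len(q),r)
# bush: rgb crop bigger
for n,d,(x0,y0,x1,y1) in (("top",t,(275,165,350,255)),("scene",s,(290,160,350,240))):
    im=cv2.resize(d["img"][y0:y1,x0:x1,::-1],None,fx=6.5,fy=6.5,interpolation=cv2.INTER_CUBIC); cv2.imwrite(f"pics/jig_{n}.png",im); print(im.shape)
im=cv2.resize(t["img"][185:240,380:450,::-1],None,fx=10,fy=10,interpolation=cv2.INTER_CUBIC); cv2.imwrite("pics/stand_top.png",im)
E
```

```text
ped 914 ((480.31781005859375, 50.134342193603516), (107.33436584472656, 193.49288940429688), 81.78800201416016)
foot 676 ((494.9375915527344, 42.64630889892578), (139.85928344726562, 226.34539794921875), 82.86251831054688)
(585, 488, 3)
(520, 390, 3)
```

```bash
sleep 0.1
```

```text
(no output)
```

View pics/jig_top.png

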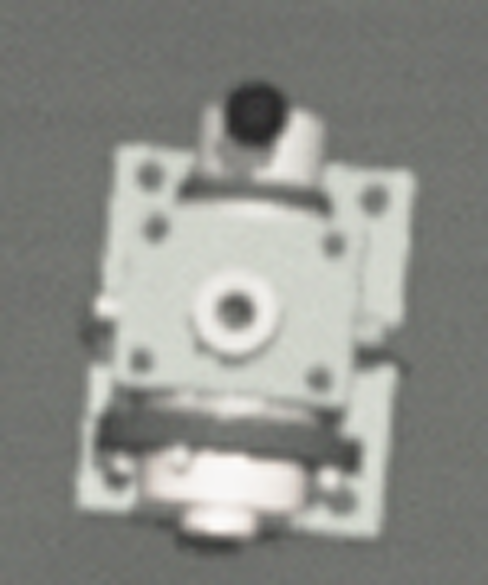

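View pics/jig_scene.png

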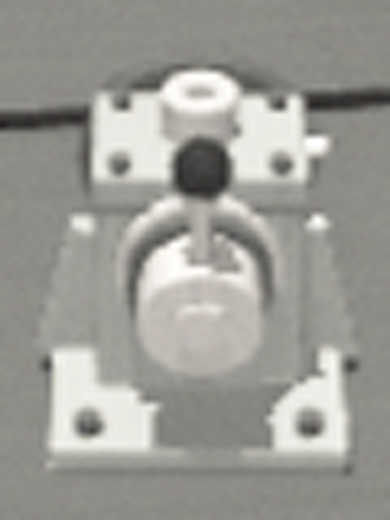

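View pics/stand_top.png

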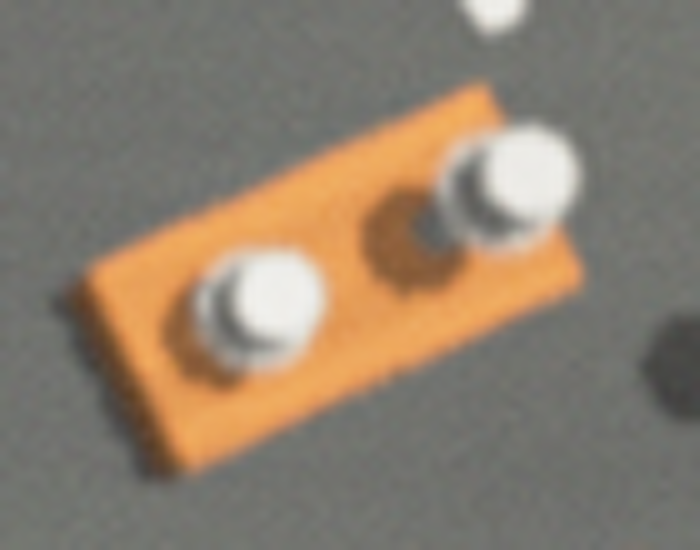

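```bash
python3 - <<'E'
from h import *
t=load("top0"); s=load("scene0")
def zz(x,y,k,x0,y0): return np.array([(x+.5)/k-.5+x0,(y+.5)/k-.5+y0])
f=[onz(t,zz(x,y,6.5,275,165),.016)[0] for x,y in((115,147),(415,173),(77,508),(383,537))]
f=np.array(f);print(f.round(4).tolist())
for a,b in((2,0),(3,1)): v=f[a]-f[b];v=-v;print("xdir",np.degrees(np.arctan2(v[1],v[0])),np.linalg.norm(v))
for a,b in((1,0),(3,2)): v=f[b]-f[a];print("ydir-90",np.degrees(np.arctan2(v[1],v[0]))-90,np.linalg.norm(v))
print("foot ctr",f.mean(0))
print("bush",onz(t,zz(235,310,6.5,275,165),.156),onz(s,zz(199,90,6.5,290,160),.156))
print("bushmodel",onz(t,(310.4,211.9),.156),onz(s,(319,173.3),.156))
print("balltop",onz(t,zz(256,112,6.5,275,165),.163),onz(s,zz(202,167,6.5,290,160),.163))
print("long",onz(t,zz(530,178,10,380,185),.146),"short",onz(t,zz(277,302,10,380,185),.114))
c=np.array([onz(t,zz(x,y,10,380,185),.045)[0] for x,y in((485,80),(90,268),(585,275),(185,470))]);print(c.round(4).tolist(),c.mean(0))
# scene pins
im=cv2.resize(s["img"][175:240,170:260,::-1],None,fx=8.5,fy=8.5,interpolation=cv2.INTER_CUBIC); cv2.imwrite("pics/stand_sc.png",im)
E
```

```text
[[0.6137, 0.1023, 0.016], [0.598, -0.0368, 0.016], [0.4472, 0.1212, 0.016], [0.4309, -0.0173, 0.016]]
xdir -6.481258299649734 0.16757943172620643
xdir -6.660143249922826 0.16830012460644597
ydir-90 -6.416691143966162 0.13992819112081256
ydir-90 -6.71232079984739 0.1394037816219196
foot ctr [0.52242979 0.04234558 0.016     ]
bush [[0.51738907 0.04352482 0.156     ]] [[0.52023607 0.0403656  0.156     ]]
bushmodel [[0.51839167 0.04438005 0.156     ]] [[0.51907991 0.03690228 0.156     ]]
balltop [[0.59779603 0.03325495 0.163     ]] [[0.59758779 0.03095205 0.163     ]]
long [[ 0.53768666 -0.28205336  0.146     ]] short [[ 0.50985052 -0.21924746  0.114     ]]
[[0.5823, -0.2986, 0.045], [0.5294, -0.1799, 0.045], [0.524, -0.3237, 0.045], [0.47, -0.2042, 0.045]] [ 0.52643851 -0.25160601  0.045     ]
```

```bash
sleep 0.1
```

```text
(no output)
```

View pics/stand_sc.png

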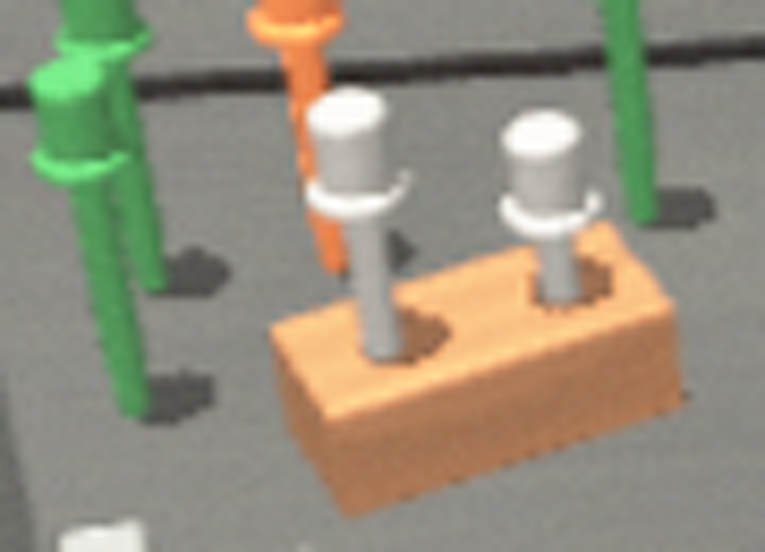

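```bash
python3 - <<'E'
from h import *
t=load("top0"); s=load("scene0")
def zz(x,y,k,x0,y0): return np.array([(x+.5)/k-.5+x0,(y+.5)/k-.5+y0])
print("long scene",onz(s,zz(347,112,8.5,170,175),.146),"short",onz(s,zz(541,132,8.5,170,175),.114))
c=np.array([onz(s,zz(x,y,8.5,170,175),.045)[0] for x,y in((332,415),(672,305),(272,328),(605,225))]);print(c.round(4).tolist(),c.mean(0))
P=cloud(t)
for n,(u,v) in dict(g1=(468,215),g2=(472,244),g3=(401.5,255),o=(445,247)).items(): print(n,P[int(v)-1:int(v)+2,int(u)-1:int(u)+2].reshape(-1,3).mean(0).round(3))
E
```

```text
long scene [[ 0.5452106  -0.28436327  0.146     ]] short [[ 0.51550097 -0.22295938  0.114     ]]
[[0.5812, -0.3, 0.045], [0.5294, -0.1825, 0.045], [0.5262, -0.3253, 0.045], [0.4744, -0.2074, 0.045]] [ 0.52779842 -0.25381836  0.045     ]
g1 [ 0.502 -0.374  0.145]
g2 [ 0.425 -0.378  0.145]
g3 [ 0.401 -0.19   0.146]
o [ 0.419 -0.306  0.147]
```

Emit:
{"method": "send_rows", "body": {
  "moves": [
    [-1, -0.6, 0, 0, 0, 0, -1],
    [-1, -0.6, 0, 0, 0, 0, -1],
    [-1, -0.8, 0, 0, 0, 0, -1],
    [-1, -0.8, 0, 0, 0, 0, -1],
    [-1, -1, 0, 0, 0, 0, -1],
    [-1, -1, 0, 0, 0, 0, -1],
    [-1, -1, 0, 0, 0, 0, -1],
    [-1, -1, 0, 0, 0, 0, -1],
    [-1, -1, 0, 0, 0, 0, -1],
    [-1, -1, 0, 0, 0, 0, -1],
    [-1, -1, 0, 0, 0, 0, -1],
    [-1, -1, 0, 0, 0, 0, -1]
  ]
}}

```text
time_s: 2.4
position: [0.3888, 0.2547, 0.2228]
tcp_rot: [[-0.959, 0.283, 0.001], [0.283, 0.959, 0.0], [-0.001, 0.0, -1.0]]
force: [0.4, -0.1, -0.2]
opening: 0.998
```

Emit:
{"method": "send_rows", "body": {
  "moves": [
    [-0.6, -1, 0, 0, 0, 0, -1],
    [-0.6, -1, 0, 0, 0, 0, -1],
    [-0.6, -1, 0, 0, 0, 0, -1],
    [-0.6, -1, 0, 0, 0, 0, -1],
    [-0.6, -1, 0, 0, 0, 0, -1],
    [-0.6, -1, 0, 0, 0, 0, -1],
    [-0.6, -1, 0, 0, 0, 0, -1],
    [-0.6, -1, 0, 0, 0, 0, -1],
    [-0.6, -1, 0, 0, 0, 0, -1],
    [-0.6, -1, 0, 0, 0, 0, -1],
    [-0.6, -1, 0, 0, 0, 0, -1],
    [-0.6, -1, 0, 0, 0, 0, -1]
  ]
}}

```text
time_s: 3.9
position: [0.4762, -0.0841, 0.2228]
tcp_rot: [[-0.959, 0.283, 0.001], [0.283, 0.959, -0.0], [-0.001, -0.0, -1.0]]
force: [0.1, 0.9, 0.5]
opening: 0.997
```

Emit:
{"method": "send_rows", "body": {
  "moves": [
    [-0.7, -1, 0, 0, 0, 0, -1],
    [-0.7, -1, 0, 0, 0, 0, -1],
    [-0.7, -1, 0, 0, 0, 0, -1],
    [-0.7, -1, 0, 0, 0, 0, -1],
    [-0.7, -1, 0, 0, 0, 0, -1],
    [-0.7, -1, 0, 0, 0, 0, -1],
    [-0.5, -0.9, 0, 0, 0, 1, -1],
    [0, 0, 0, 0, 0, 1, -1],
    [0, 0, 0, 0, 0, 1, -1],
    [0, 0, 0, 0, 0, 1, -1],
    [0, 0, 0, 0, 0, 0.96, -1],
    [0, 0, 0, 0, 0, 0, -1]
  ]
}}

```text
time_s: 5.4
position: [0.5398, -0.2818, 0.2226]
tcp_rot: [[-0.408, 0.913, 0.0], [0.913, 0.408, -0.0], [-0.0, 0.0, -1.0]]
force: [0.3, -0.0, -0.1]
opening: 1.005
```

```bash
cat > cap.py <<'E'
import sys
from rig import vision,status
import cv2,numpy as np
from h import *
def cap(c,tag,box=None):
    d=vision.capture(c); np.savez(f"{c}{tag}.npz",**d); im=d["img"][:,:,::-1]
    if box:
        x0,y0,x1,y1=box; k=min(780/(x1-x0),580/(y1-y0)); im=cv2.resize(im[y0:y1,x0:x1],None,fx=k,fy=k,interpolation=cv2.INTER_CUBIC); print(c,"k",k)
    cv2.imwrite(f"pics/{c}{tag}.png",im); return d
def st():
    s=status.read_state()
    for k in("time_s","position","force","opening","joint_positions"): print(k,np.round(s[k],4).tolist())
    print(np.round(s["tcp_rot"],3).tolist()); return s
E
python3 -c "
from cap import *
st(); cap('scene','1',(150,120,290,240))"
```

```text
time_s 5.4
position [0.5398, -0.2818, 0.2226]
force [0.3482, -0.0118, -0.0878]
opening 1.0054
joint_positions [-38.0657, 28.9695, 84.4856, -0.0, 66.5392, -62.1458]
[[-0.408, 0.913, 0.0], [0.913, 0.408, -0.0], [-0.0, 0.0, -1.0]]
scene k 4.833333333333333
```

View pics/scene1.png

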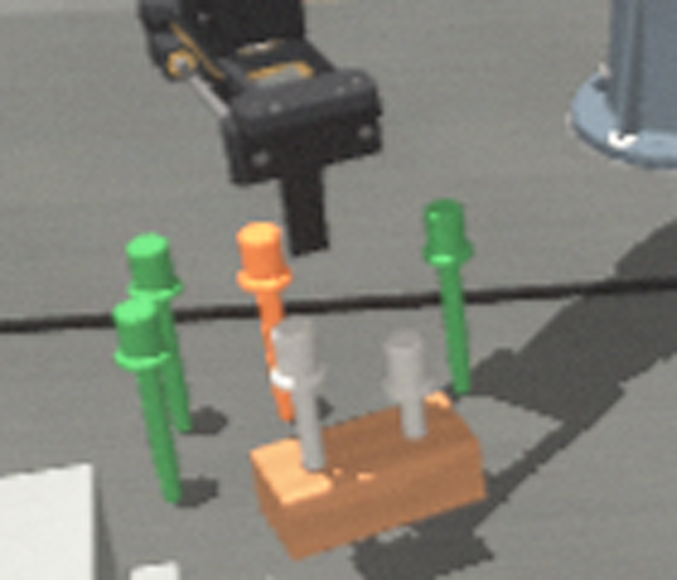

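```bash
python3 - <<'E'
from h import *
s=load("scene1")
for o in(.0435,.051,.0585):
    print((proj(s,[.5398+o*.913,-.2818+o*.408,.2226])-[150,120])*4.833)
print((proj(s,[[.541,-.2835,.146],[.5377,-.2821,.146],[.5452,-.2844,.146]])-[150,120])*4.833)
E
```

```text
[[306.10308589 243.42305054]]
[[310.80383751 249.16928638]]
[[315.54716169 254.96756326]]
[[293.78851579 323.53229   ]
 [296.53609214 320.46550616]
 [291.766978   327.35925023]]
```

Emit:
{"method": "send_rows", "body": {
  "moves": [
    [-0.03, 0, 1, 0, 0, 0, -1],
    [0, 0, 1, 0, 0, 0, -1],
    [0, 0, 1, 0, 0, 0, -1],
    [0, 0, 0.7, 0, 0, 0, -1],
    [0, 0, 0.44, 0, 0, 0, -1],
    [0, 0, 0, 0, 0, 0, -1]
  ]
}}

```text
time_s: 6.2
position: [0.5399, -0.2823, 0.1185]
tcp_rot: [[-0.407, 0.914, -0.001], [0.914, 0.407, 0.001], [0.001, -0.001, -1.0]]
force: [0.0, 0.6, -0.1]
opening: 1.0
```

```bash
python3 -c "
from cap import *
st(); cap('scene','2',(150,120,290,240))"
```

```text
time_s 6.2
position [0.5399, -0.2823, 0.1185]
force [0.0229, 0.5575, -0.0519]
opening 0.9995
joint_positions [-38.0983, 36.521, 89.5436, -0.005, 54.0089, -62.0949]
[[-0.407, 0.914, -0.001], [0.914, 0.407, 0.001], [0.001, -0.001, -1.0]]
scene k 4.833333333333333
```

View pics/scene2.png

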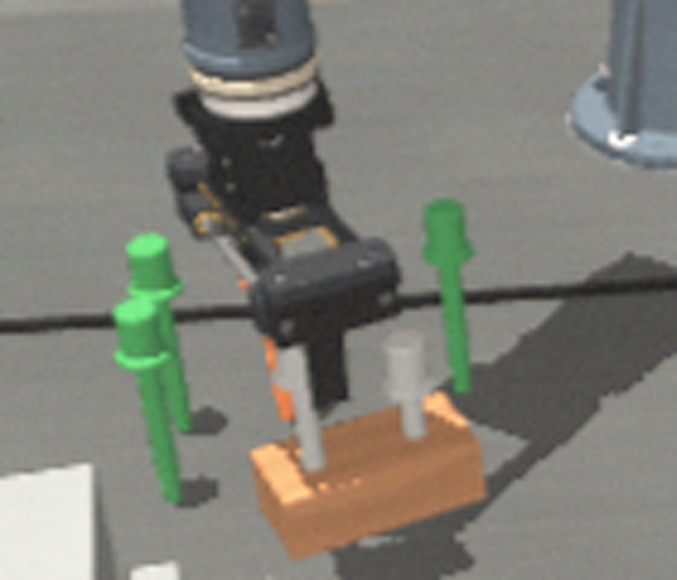

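```bash
python3 - <<'E'
from h import *
s=load("scene2")
for o in(.0435,.051,.0585):
    print((proj(s,[.5399+o*.914,-.2823+o*.407,.1185])-[150,120])*4.833)
q=[]
for p in((.5399,-.2823),(.541,-.284),(.5377,-.2821)): q+=[(*p,.112),(*p,.05)]
print((proj(s,q)-[150,120])*4.833)
E
```

```text
[[327.52170419 395.11654564]]
[[332.080977   401.25372521]]
[[336.67965214 407.44394376]]
[[303.20032544 369.4053391 ]
 [315.89406381 451.57106905]
 [300.25224014 370.58532193]
 [313.03415632 452.78713747]
 [303.77429726 367.40397837]
 [316.43527778 449.50818416]]
```

Emit:
{"method": "send_rows", "body": {
  "moves": [
    [0, 0, 0, 0, 0, 0, 1],
    [0, 0, 0, 0, 0, 0, 1],
    [0, 0, 0, 0, 0, 0, 1],
    [0, 0, 0, 0, 0, 0, 1],
    [0, 0, 0, 0, 0, 0, 1],
    [0, 0, 0, 0, 0, 0, 1]
  ]
}}

```text
time_s: 7.0
position: [0.5401, -0.2824, 0.119]
tcp_rot: [[-0.406, 0.914, -0.0], [0.914, 0.406, 0.0], [0.0, -0.0, -1.0]]
force: [0.1, 0.4, 0.7]
opening: 0.4
```

Emit:
{"method": "send_rows", "body": {
  "moves": [
    [0, 0, 0, 0, 0, 0, 1],
    [0, 0, 0, 0, 0, 0, 1],
    [0, 0, 0, 0, 0, 0, 1]
  ]
}}

```text
time_s: 7.38
position: [0.5401, -0.2824, 0.119]
tcp_rot: [[-0.406, 0.914, -0.0], [0.914, 0.406, -0.0], [0.0, -0.0, -1.0]]
force: [0.8, -1.2, -0.7]
opening: 0.291
```

Emit:
{"method": "send_rows", "body": {
  "moves": [
    [0, 0, 0, 0, 0, 0, 1],
    [0, 0, -0.5, 0, 0, 0, 1],
    [0, 0, -1, 0, 0, 0, 1],
    [0, 0, -1, 0, 0, 0, 1],
    [0, 0, -1, 0, 0, 0, 1],
    [0, 0, -1, 0, 0, 0, 1],
    [0, 0, -1, 0, 0, 0, 1],
    [0, 0, -1, 0, 0, 0, 1],
    [0, 0, -1, 0, 0, 0, 1],
    [0, 0, -0.5, 0, 0, 0, 1]
  ]
}}

```text
time_s: 8.62
position: [0.5403, -0.2825, 0.3209]
tcp_rot: [[-0.406, 0.914, 0.002], [0.914, 0.406, -0.001], [-0.002, 0.001, -1.0]]
force: [0.6, 0.5, -2.8]
opening: 0.293
```

```bash
python3 -c "
from cap import *
st(); cap('scene','3',(130,80,330,240))"
```

```text
time_s 8.625
position [0.5403, -0.2825, 0.3209]
force [0.5791, 0.4527, -2.8009]
opening 0.2925
joint_positions [-38.0917, 23.657, 77.2961, -0.0004, 78.9273, -62.0644]
[[-0.406, 0.914, 0.002], [0.914, 0.406, -0.001], [-0.002, 0.001, -1.0]]
scene k 3.625
```

View pics/scene3.png

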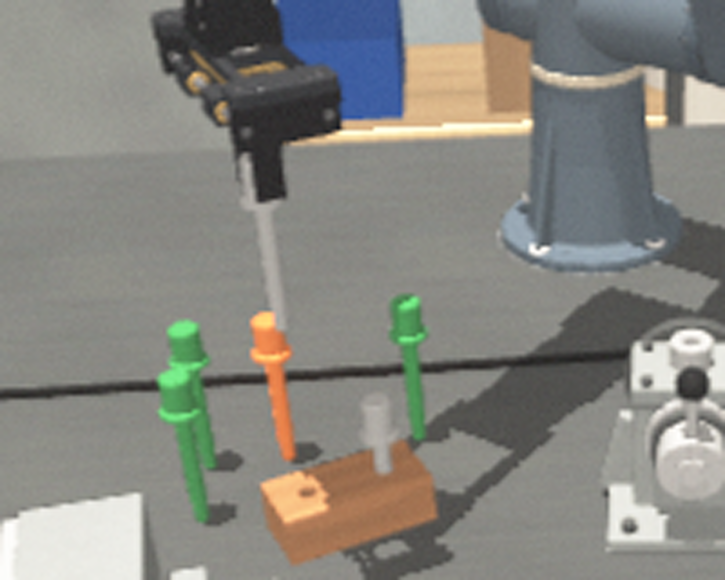

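Emit:
{"method": "send_rows", "body": {
  "moves": [
    [0.6, 0.2, 0, 0, 0, 0, 1],
    [1, 0.36, 0, 0, 0, 0, 1],
    [1, 0.36, 0, 0, 0, 0, 1],
    [1, 0.36, 0, 0, 0, 0, 1],
    [1, 0.36, 0, 0, 0, 0, 1],
    [1, 0.36, 0, 0, 0, 0, 1],
    [1, 0.36, 0, 0, 0, 0, 1],
    [1, 0.36, 0, 0, 0, 0, 1],
    [1, 0.36, 0, 0, 0, 0, 1],
    [1, 0.36, 0, 0, 0, 0, 1],
    [1, 0.36, 0, 0, 0, 0, 1],
    [1, 0.36, 0, 0, 0, 0, 1]
  ]
}}

```text
time_s: 10.18
position: [0.5159, 0.0275, 0.3187]
tcp_rot: [[-0.408, 0.913, -0.001], [0.913, 0.408, 0.001], [0.001, -0.001, -1.0]]
force: [0.2, -0.2, -2.9]
opening: 0.292
```

Emit:
{"method": "send_rows", "body": {
  "moves": [
    [0.64, 0.3, 0, 0, 0, -1, 1],
    [0, 0, 0, 0, 0, -1, 1],
    [0, 0, 0, 0, 0, -1, 1],
    [0, 0, 0, 0, 0, -1, 1],
    [0, 0, 0, 0, 0, -1, 1],
    [0, 0, 0, 0, 0, -0.95, 1],
    [0, 0, 0, 0, 0, 0, 1],
    [0, 0, 0, 0, 0, 0, 1]
  ]
}}

```text
time_s: 11.18
position: [0.5171, 0.0434, 0.3189]
tcp_rot: [[-0.993, 0.115, -0.0], [0.115, 0.993, 0.0], [0.0, 0.0, -1.0]]
force: [-0.7, 0.3, -2.7]
opening: 0.291
```

```bash
python3 -c "
from cap import *
st(); cap('scene','4',(270,90,370,190));cap('top','4',(270,150,370,250))"
```

```text
time_s 11.175
position [0.5171, 0.0434, 0.3189]
force [-0.7419, 0.2678, -2.6687]
opening 0.2909
joint_positions [-7.5579, 15.848, 89.7896, 0.007, 74.3909, -90.953]
[[-0.993, 0.115, -0.0], [0.115, 0.993, 0.0], [0.0, 0.0, -1.0]]
scene k 5.8
top k 5.8
```

View pics/scene4.png

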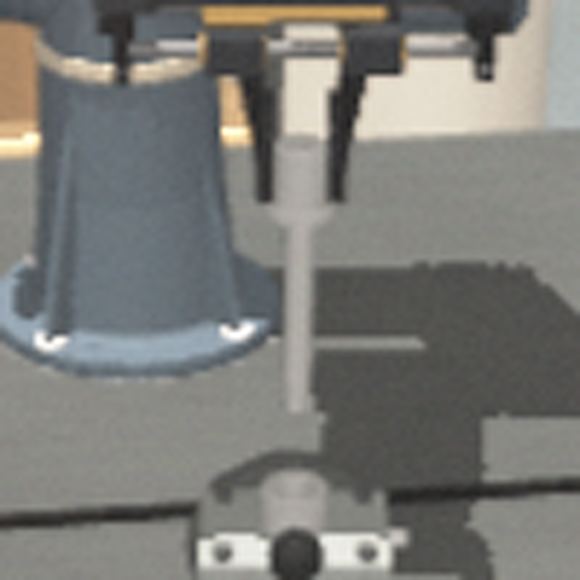

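View pics/top4.png

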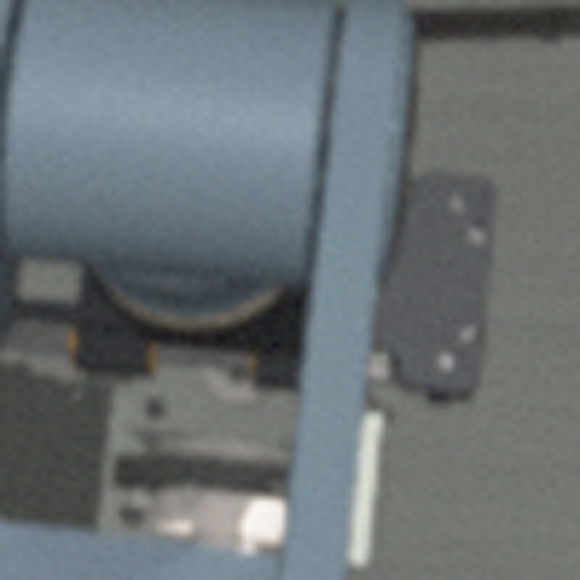

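```bash
python3 - <<'E'
from h import *
s=load("scene4")
q=proj(s,[[.5171,.0434,.2],[.5171,.0434,.31],[.5171,.0434,.156],[.518,.0425,.156],[.5171,.0434,.346]])
print((q-[270,90]+.5)*5.8-.5)
im=cv2.resize(s["img"][140:190,295:345,::-1],None,fx=11,fy=11,interpolation=cv2.INTER_CUBIC);im=cv2.convertScaleAbs(im,alpha=1.5,beta=-20); cv2.imwrite("pics/s4z.png",im)
print((q-[295,140]+.5)*11-.5)
E
```

```text
[[299.44086243 408.44828616]
 [302.03074751 209.37079784]
 [298.47316807 482.83234378]
 [296.99698081 483.81620256]
 [302.93597903 139.78808955]]
[[ 293.35335977  225.0915772 ]
 [ 298.26521079 -152.46917651]
 [ 291.51807738  366.16478993]
 [ 288.71841188  368.03072898]
 [ 299.98202919 -284.43638188]]
```

View pics/s4z.png

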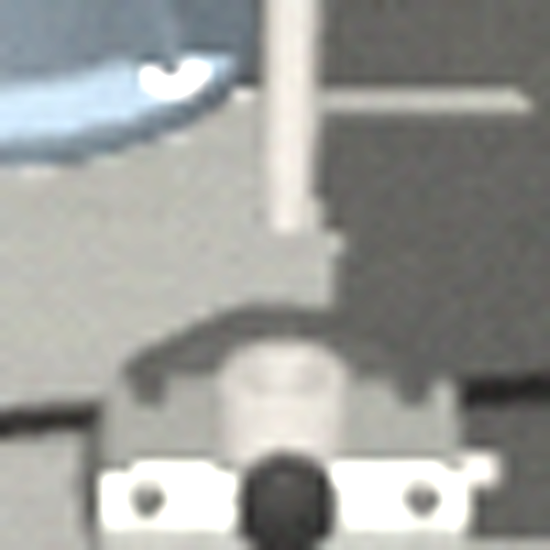

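Emit:
{"method": "send_rows", "body": {
  "moves": [
    [-0.04, -0.05, 0.8, 0, 0, 0, 1],
    [0, 0, 0.7, 0, 0, 0, 1],
    [0, 0, 0, 0, 0, 0, 1],
    [0, 0, 0, 0, 0, 0, 1]
  ]
}}

```text
time_s: 11.78
position: [0.5191, 0.0411, 0.2822]
tcp_rot: [[-0.993, 0.114, 0.001], [0.114, 0.993, -0.0], [-0.001, -0.0, -1.0]]
force: [-0.4, 0.1, -1.7]
opening: 0.292
```

```bash
python3 -c "
from cap import *
import glob
st(); 
a=[]
for i in range(4):
    d=cap('scene','5'); a.append(d['img'].astype(float))
im=np.mean(a,0)[140:190,295:345,::-1]
im=cv2.resize(im,None,fx=11,fy=11,interpolation=cv2.INTER_CUBIC);im=np.clip(im*1.5-20,0,255).astype('uint8'); cv2.imwrite('pics/s5z.png',im)
P=cloud(d)
print(P[155:182,320].round(3).tolist())
"
```

```text
time_s 11.775
position [0.5191, 0.0411, 0.2822]
force [-0.4371, 0.0978, -1.7452]
opening 0.2922
joint_positions [-7.7834, 18.0865, 92.674, 0.001, 69.1753, -91.222]
[[-0.993, 0.114, 0.001], [0.114, 0.993, -0.0], [-0.001, -0.0, -1.0]]
[[0.53, 0.038, 0.224], [0.533, 0.037, 0.222], [0.529, 0.038, 0.217], [0.528, 0.038, 0.213], [0.528, 0.038, 0.21], [0.527, 0.038, 0.206], [0.527, 0.038, 0.203], [0.53, 0.038, 0.201], [0.529, 0.038, 0.197], [0.527, 0.039, 0.192], [0.531, 0.038, 0.191], [0.526, 0.039, 0.185], [0.526, 0.039, 0.182], [0.528, 0.039, 0.179], [0.524, 0.039, 0.174], [0.526, 0.039, 0.171], [0.529, 0.038, 0.169], [0.526, 0.039, 0.164], [0.509, 0.041, 0.151], [0.514, 0.041, 0.15], [0.528, 0.039, 0.155], [0.534, 0.038, 0.156], [0.536, 0.038, 0.153], [0.535, 0.038, 0.149], [0.541, 0.037, 0.149], [0.541, 0.037, 0.146], [0.599, 0.029, 0.178]]
```

View pics/s5z.png

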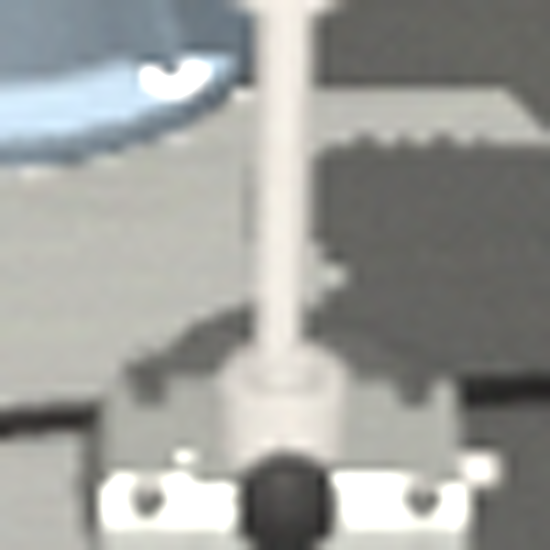

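```bash
python3 - <<'E'
from h import *
from scipy.optimize import least_squares
def fit(q,r):
    f=lambda c: np.hypot(q[:,0]-c[0],q[:,1]-c[1])-r
    s=least_squares(f,[.515,.04],loss="soft_l1",f_scale=.003);return s.x.round(4),len(q),np.std(s.fun).round(4)
B=[];N=[]
for t in "012345":
    s=load("scene"+t);P=cloud(s).reshape(-1,3)
    m=(abs(P[:,1]-.04)<.016)&(P[:,0]>.50)&(P[:,0]<.56)&(P[:,2]>.139)&(P[:,2]<.152)
    B.append(P[m]); print(t,fit(P[m],.018))
    if t=="5":
        m=(abs(P[:,1]-.04)<.0065)&(P[:,0]>.505)&(P[:,0]<.55)&(P[:,2]>.19)&(P[:,2]<.265);print("pin",fit(P[m],.00725))
    if t=="4":
        m=(abs(P[:,1]-.04)<.009)&(P[:,0]>.505)&(P[:,0]<.55)&(P[:,2]>.23)&(P[:,2]<.30);print("pin4",fit(P[m],.00725))
print("all",fit(np.vstack(B),.018))
E
```

```text
0 (array([0.5202, 0.0393]), 42, np.float64(0.003))
1 (array([0.52  , 0.0383]), 42, np.float64(0.0031))
2 (array([0.5205, 0.0389]), 43, np.float64(0.0031))
3 (array([0.5196, 0.038 ]), 41, np.float64(0.0038))
4 (array([0.5195, 0.039 ]), 37, np.float64(0.0031))
pin4 (array([0.5196, 0.0407]), 106, np.float64(0.0018))
5 (array([0.5202, 0.0395]), 43, np.float64(0.0037))
pin (array([0.5328, 0.0428]), 94, np.float64(0.0024))
all (array([0.52  , 0.0389]), 248, np.float64(0.0034))
```

Emit:
{"method": "send_rows", "body": {
  "moves": [
    [0, 0, 0.2, 0, 0, 0, 1],
    [0, 0, 0.2, 0, 0, 0, 1],
    [0, 0, 0.2, 0, 0, 0, 1]
  ]
}}

```text
time_s: 12.35
position: [0.5183, 0.0412, 0.266]
tcp_rot: [[-0.994, 0.114, -0.001], [0.114, 0.994, 0.0], [0.001, 0.0, -1.0]]
force: [-0.3, -0.3, -2.9]
opening: 0.288
```

Emit:
{"method": "send_rows", "body": {
  "moves": [
    [0, 0, 0.2, 0, 0, 0, 1],
    [0, 0, 0.2, 0, 0, 0, 1],
    [0, 0, 0.2, 0, 0, 0, 1],
    [0, 0, 0.2, 0, 0, 0, 1]
  ]
}}

```text
time_s: 12.85
position: [0.5181, 0.0415, 0.2461]
tcp_rot: [[-0.993, 0.114, -0.001], [0.114, 0.993, 0.001], [0.001, 0.001, -1.0]]
force: [-0.6, 2.3, -2.6]
opening: 0.29
```

Emit:
{"method": "send_rows", "body": {
  "moves": [
    [0, 0, 0.14, 0, 0, 0, 1],
    [0, 0, 0.14, 0, 0, 0, 1],
    [0, 0, 0.04, 0, 0, 0, 1],
    [0, 0, 0, 0, 0, 0, 1]
  ]
}}

```text
time_s: 13.35
position: [0.5183, 0.0413, 0.2383]
tcp_rot: [[-0.994, 0.114, -0.001], [0.114, 0.994, 0.0], [0.001, 0.0, -1.0]]
force: [0.1, 2.0, -4.1]
opening: 0.288
```

Emit:
{"method": "send_rows", "body": {
  "moves": [
    [0, 0, 0.06, 0, 0, 0, 1],
    [0, 0, 0.06, 0, 0, 0, 1],
    [0, 0, 0, 0, 0, 0, 1]
  ]
}}

```text
time_s: 13.72
position: [0.5185, 0.0412, 0.2354]
tcp_rot: [[-0.994, 0.114, -0.0], [0.114, 0.994, 0.0], [0.0, 0.0, -1.0]]
force: [-2.2, 2.7, -2.8]
opening: 0.29
```

Emit:
{"method": "send_rows", "body": {
  "moves": [
    [0, 0, 0.04, 0, 0, 0, 1],
    [0, 0, 0, 0, 0, 0, 1]
  ]
}}

```text
time_s: 13.98
position: [0.5188, 0.0411, 0.2348]
tcp_rot: [[-0.993, 0.114, 0.001], [0.114, 0.993, -0.0], [-0.001, 0.0, -1.0]]
force: [-1.4, 2.1, 0.0]
opening: 0.288
```

Emit:
{"method": "send_rows", "body": {
  "moves": [
    [0, 0, 0.04, 0, 0, 0, 1],
    [0, 0, 0, 0, 0, 0, 1]
  ]
}}

```text
time_s: 14.22
position: [0.5195, 0.041, 0.2346]
tcp_rot: [[-0.994, 0.114, 0.003], [0.114, 0.994, -0.0], [-0.003, -0.0, -1.0]]
force: [-1.7, 2.0, 4.2]
opening: 0.288
```

Emit:
{"method": "send_rows", "body": {
  "moves": [
    [0, 0, 0, 0, 0, 0, -1],
    [0, 0, 0, 0, 0, 0, -1],
    [0, 0, 0, 0, 0, 0, -1],
    [0, 0, 0, 0, 0, 0, -1],
    [0, 0, 0, 0, 0, 0, -1],
    [0, 0, 0, 0, 0, 0, -1]
  ]
}}

```text
time_s: 14.98
position: [0.5186, 0.0411, 0.2335]
tcp_rot: [[-0.994, 0.114, -0.0], [0.114, 0.994, -0.0], [0.0, -0.0, -1.0]]
force: [0.9, -0.2, 0.2]
opening: 0.889
```

Emit:
{"method": "send_rows", "body": {
  "moves": [
    [0, 0, -0.4, 0, 0, 0, -1],
    [0, 0, -1, 0, 0, 0, -1],
    [0, 0, -1, 0, 0, 0, -1],
    [0, 0, -0.6, 0, 0, 0, -1]
  ]
}}

```text
time_s: 15.48
position: [0.5192, 0.0411, 0.3105]
tcp_rot: [[-0.994, 0.114, 0.003], [0.114, 0.994, -0.0], [-0.003, -0.0, -1.0]]
force: [0.4, -0.1, -0.5]
opening: 0.998
```

```bash
python3 -c "
from cap import *
st(); cap('scene','6',(270,90,370,190))"
```

```text
time_s 15.475
position [0.5192, 0.0411, 0.3105]
force [0.3581, -0.0924, -0.4957]
opening 0.998
joint_positions [-7.7815, 16.3913, 90.3906, -0.0013, 73.0568, -91.252]
[[-0.994, 0.114, 0.003], [0.114, 0.994, -0.0], [-0.003, -0.0, -1.0]]
scene k 5.8
```

View pics/scene6.png

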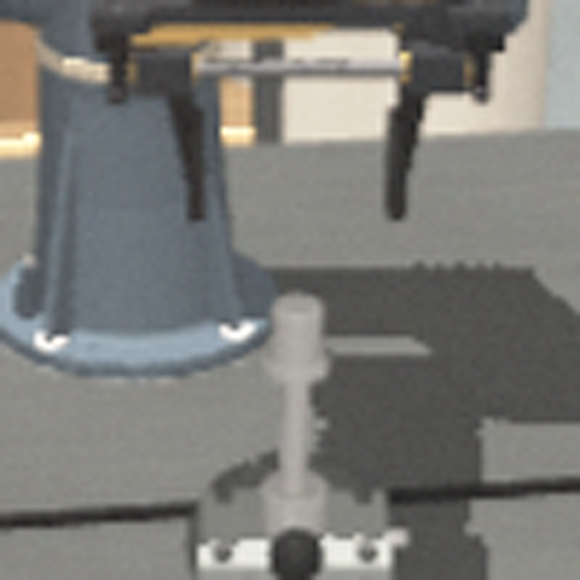

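Emit:
{"method": "send_rows", "body": {
  "moves": [
    [-1, -0.6, 0, 0, 0, 0, 1],
    [-1, -0.6, 0, 0, 0, 0, 1],
    [-1, -0.6, 0, 0, 0, 0, 1],
    [-0.2, 0, 0, 0, 0, 0, 1],
    [0, 0, 1, 0, 0, 0, 1],
    [0, 0, 1, 0, 0, 0, 1],
    [0, 0, 1, 0, 0, 0, 1],
    [0, 0, 0.4, 0, 0, 0, 1],
    [0, 0, 0, 0, 0, 0, 1]
  ]
}}

```text
time_s: 16.65
position: [0.5922, -0.0121, 0.2231]
tcp_rot: [[-0.994, 0.113, -0.002], [0.113, 0.994, 0.0], [0.002, 0.0, -1.0]]
force: [0.3, 0.3, -0.5]
opening: 0.064
```

```bash
python3 -c "
from cap import *
st(); cap('scene','7',(270,90,370,190));cap('top','7',(270,150,370,250))"
```

```text
time_s 16.65
position [0.5922, -0.0121, 0.2231]
force [0.2755, 0.3479, -0.4869]
opening 0.0642
joint_positions [-11.9774, 27.6942, 86.8099, 0.0066, 65.6038, -95.4703]
[[-0.994, 0.113, -0.002], [0.113, 0.994, 0.0], [0.002, 0.0, -1.0]]
scene k 5.8
top k 5.8
```

View pics/scene7.png

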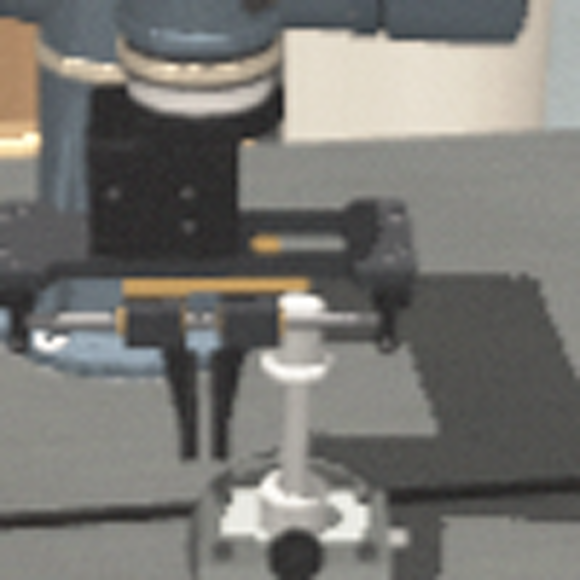

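View pics/top7.png

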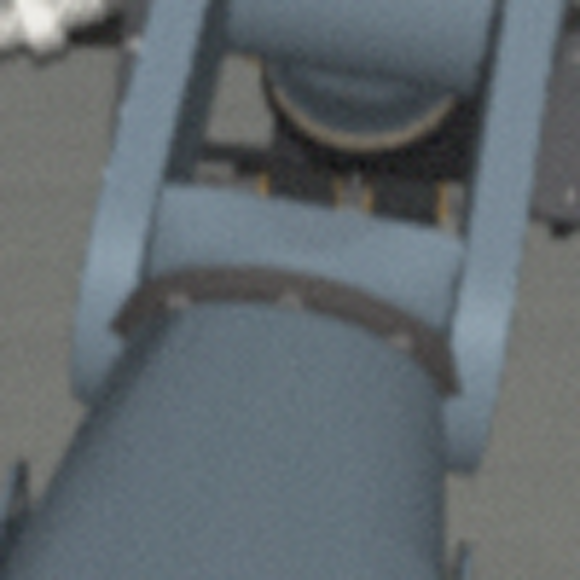

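Emit:
{"method": "send_rows", "body": {
  "moves": [
    [0, 0, 1, 0, 0, 0, 1],
    [0, 0, 1, 0, 0, 0, 1],
    [0, 0, 0.9, 0, 0, 0, 1],
    [0, 0.3, 0, 0, 0, 0, 1],
    [0, 0, 0, 0, 0, 0, 1]
  ]
}}

```text
time_s: 17.38
position: [0.5949, -0.0047, 0.1525]
tcp_rot: [[-0.994, 0.113, 0.003], [0.113, 0.994, -0.0], [-0.003, -0.0, -1.0]]
force: [0.3, 0.7, -0.7]
opening: 0.011
```

```bash
python3 -c "
from cap import *
st(); cap('scene','8',(270,90,370,190))"
```

```text
time_s 17.375
position [0.5949, -0.0047, 0.1525]
force [0.3162, 0.6986, -0.6891]
opening 0.0107
joint_positions [-11.2141, 32.8308, 90.453, 0.0113, 56.5676, -94.734]
[[-0.994, 0.113, 0.003], [0.113, 0.994, -0.0], [-0.003, -0.0, -1.0]]
scene k 5.8
```

View pics/scene8.png

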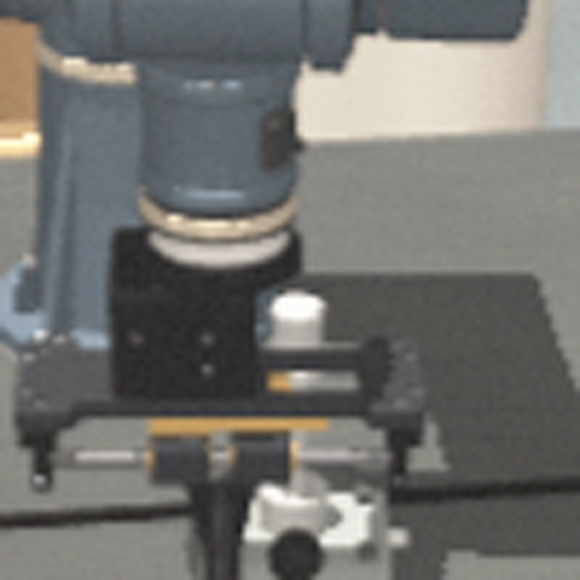

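Emit:
{"method": "send_rows", "body": {
  "moves": [
    [0, -0.9, 0, 0, 0, 0, -1],
    [0, -0.9, 0, 0, 0, 0, -1],
    [0, 0, 0, 0, 0, 0, -1],
    [0, 0, 0, 0, 0, 0, -1],
    [0, 0, 0, 0, 0, 0, -1],
    [0, 0, 0, 0, 0, 0, -1],
    [0, 0, 0, 0, 0, 0, -1],
    [0, 0, 0, 0, 0, 0, -1]
  ]
}}

```text
time_s: 18.42
position: [0.5887, -0.0498, 0.151]
tcp_rot: [[-0.994, 0.114, -0.0], [0.114, 0.994, 0.0], [0.0, 0.0, -1.0]]
force: [-0.1, -0.4, 0.4]
opening: 0.834
```

```bash
python3 -c "
from cap import *
st(); cap('scene','9',(270,90,370,190))"
```

```text
time_s 18.425
position [0.5887, -0.0498, 0.151]
force [-0.0945, -0.4208, 0.4128]
opening 0.8344
joint_positions [-15.6617, 32.7243, 91.0083, 0.001, 56.2727, -99.1428]
[[-0.994, 0.114, -0.0], [0.114, 0.994, 0.0], [0.0, 0.0, -1.0]]
scene k 5.8
```

View pics/scene9.png

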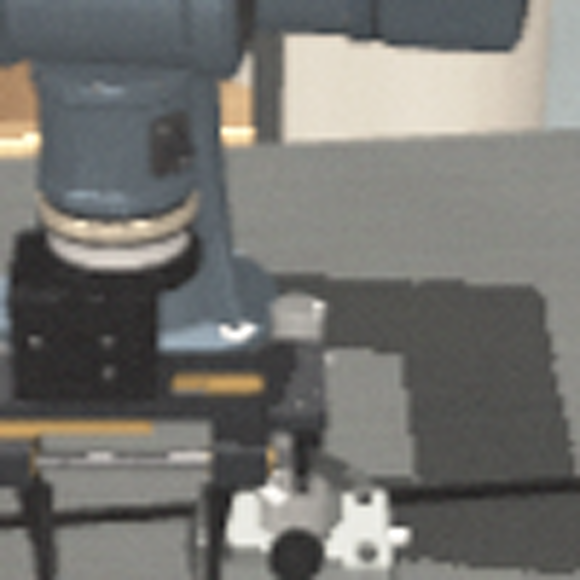

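```bash
cat > watch.py <<'E'
from cap import *
def head(d):
    P=cloud(d)[130:175,305:335].reshape(-1,3)
    m=(np.hypot(P[:,0]-.522,P[:,1]-.039)<.02)&(P[:,2]>.2)&(P[:,2]<.3)
    z=np.sort(P[m][:,2]); return len(z), z[-12:].mean().round(4) if len(z)>12 else None
def ball(d):
    P=cloud(d); im=d["img"].astype(int)
    m=(np.hypot(P[...,0]-.605,P[...,1]-.06)<.06)&(P[...,2]>.135)&(P[...,2]<.185)&(im.sum(2)<150)
    return m.sum(),P[m].mean(0).round(4) if m.sum() else None
if __name__=="__main__":
    tag=sys.argv[1]; d=cap("scene",tag,(270,90,370,190)); s=status.read_state()
    print(s["time_s"],s["position"].round(4),s["force"].round(2),"head",head(d),"ball",ball(d))
E
python3 -c "
from watch import *
for t in '0689': d=load('scene'+t); print(t,head(d),ball(d))"
```

```text
0 (0, None) (np.int64(1), array([0.6091, 0.0247, 0.1582]))
6 (169, np.float64(0.2636)) (np.int64(2), array([0.6132, 0.0312, 0.1603]))
8 (92, np.float64(0.2634)) (np.int64(26), array([0.6075, 0.0275, 0.1683]))
9 (63, np.float64(0.2631)) (np.int64(17), array([0.6078, 0.0295, 0.1665]))
```

Emit:
{"method": "send_rows", "body": {
  "moves": [
    [0, 0.3, 0, 0, 0, 0, -1],
    [0, 0.2, 0, 0, 0, 0, -1],
    [0, 0.2, 0, 0, 0, 0, -1],
    [0, 0, 0, 0, 0, 0, -1]
  ]
}}

```text
time_s: 18.98
position: [0.5908, -0.0322, 0.1512]
tcp_rot: [[-0.994, 0.113, 0.0], [0.113, 0.994, -0.0], [-0.0, -0.0, -1.0]]
force: [-0.3, -0.7, 0.5]
opening: 1.0
```

```bash
python3 watch.py a
```

```text
scene k 5.8
19.025 [ 0.5907 -0.0322  0.1511] [-0.28  0.73 -0.46] head (75, np.float64(0.2633)) ball (np.int64(33), array([0.6087, 0.029 , 0.1684]))
```

View pics/scenea.png

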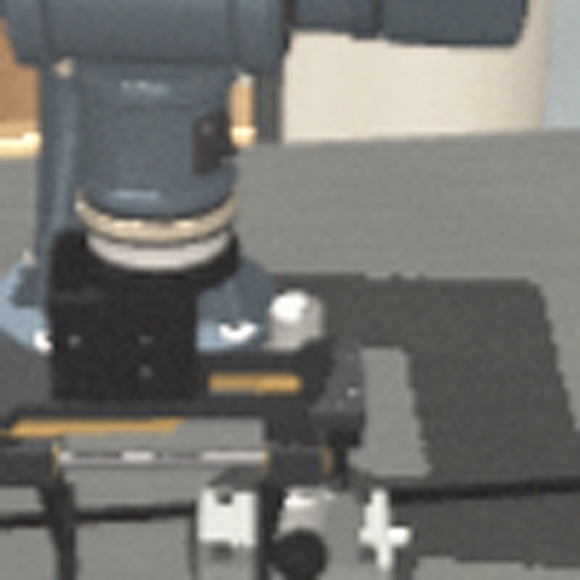

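Emit:
{"method": "send_rows", "body": {
  "moves": [
    [0, 0.08, 0, 0, 0, 0, -1],
    [0, 0.08, 0, 0, 0, 0, -1],
    [0, 0.08, 0, 0, 0, 0, -1],
    [0, 0.08, 0, 0, 0, 0, -1],
    [0, 0.08, 0, 0, 0, 0, -1]
  ]
}}

```text
time_s: 19.65
position: [0.5921, -0.0225, 0.1511]
tcp_rot: [[-0.993, 0.114, 0.001], [0.114, 0.993, -0.0], [-0.001, 0.0, -1.0]]
force: [-0.5, -2.3, 2.2]
opening: 0.999
```

```bash
python3 watch.py b
```

```text
scene k 5.8
19.7 [ 0.5921 -0.0222  0.1511] [ 0.42 -1.08  1.32] head (77, np.float64(0.2624)) ball (np.int64(33), array([0.6096, 0.0356, 0.1659]))
```

View pics/sceneb.png

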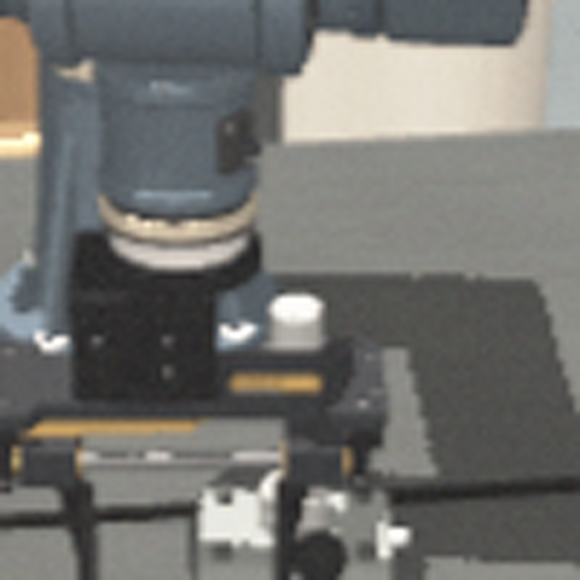

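Emit:
{"method": "send_rows", "body": {
  "moves": [
    [0, 0.06, 0, 0, 0, 0, -1],
    [0, 0.06, 0, 0, 0, 0, -1],
    [0, 0.06, 0, 0, 0, 0, -1],
    [0, 0.06, 0, 0, 0, 0, -1],
    [0, 0.06, 0, 0, 0, 0, -1]
  ]
}}

```text
time_s: 20.32
position: [0.5927, -0.015, 0.1509]
tcp_rot: [[-0.994, 0.114, -0.0], [0.114, 0.994, 0.0], [0.0, 0.0, -1.0]]
force: [0.1, -0.8, 0.7]
opening: 0.997
```

```bash
python3 watch.py c
```

```text
scene k 5.8
20.375 [ 0.5925 -0.0147  0.1509] [ 1.28 -0.98 -0.29] head (59, np.float64(0.2548)) ball (np.int64(38), array([0.6097, 0.0461, 0.1664]))
```

Emit:
{"method": "send_rows", "body": {
  "moves": [
    [0, 0.06, 0, 0, 0, 0, -1],
    [0, 0.04, 0, 0, 0, 0, -1]
  ]
}}

```text
time_s: 20.62
position: [0.5927, -0.0128, 0.1508]
tcp_rot: [[-0.994, 0.113, -0.001], [0.113, 0.994, -0.0], [0.001, -0.001, -1.0]]
force: [0.4, -2.3, -1.8]
opening: 0.999
```

```bash
python3 watch.py d
```

```text
scene k 5.8
20.675 [ 0.5927 -0.0127  0.1508] [ 0.31 -1.52 -1.46] head (56, np.float64(0.2537)) ball (np.int64(45), array([0.6104, 0.0458, 0.167 ]))
```

Emit:
{"method": "send_rows", "body": {
  "moves": [
    [0, 0.05, 0, 0, 0, 0, -1],
    [0, 0.04, 0, 0, 0, 0, -1]
  ]
}}

```text
time_s: 20.92
position: [0.5929, -0.0105, 0.1508]
tcp_rot: [[-0.994, 0.114, -0.001], [0.114, 0.994, -0.0], [0.001, -0.0, -1.0]]
force: [0.7, -3.2, -1.5]
opening: 1.002
```

```bash
python3 watch.py e
```

```text
scene k 5.8
20.975 [ 0.5929 -0.0103  0.1509] [ 0.62 -1.9  -2.01] head (56, np.float64(0.2532)) ball (np.int64(31), array([0.6096, 0.0478, 0.1659]))
```

View pics/scenee.png

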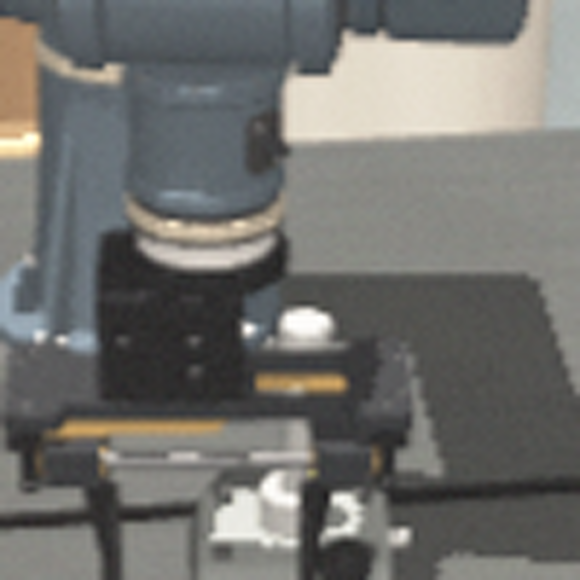

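Emit:
{"method": "send_rows", "body": {
  "moves": [
    [0, -0.4, 0, 0, 0, 0, -1],
    [0, -1, 0, 0, 0, 0, -1],
    [0, 0, -1, 0, 0, 0, -1],
    [0, 0, -1, 0, 0, 0, -1],
    [0, 0, -1, 0, 0, 0, 1],
    [0, 0, -1, 0, 0, 0, 1],
    [0, 0, -1, 0, 0, 0, 1],
    [0, 0, -1, 0, 0, 0, 1]
  ]
}}

```text
time_s: 21.98
position: [0.5888, -0.0451, 0.3021]
tcp_rot: [[-0.993, 0.114, -0.0], [0.114, 0.993, 0.001], [0.0, 0.001, -1.0]]
force: [0.1, -0.5, 0.0]
opening: 0.632
```

```bash
python3 watch.py f; python3 -c "
from cap import *
st()"
```

```text
scene k 5.8
22.025 [ 0.5909 -0.0456  0.3058] [ 0.91 -0.36  2.48] head (154, np.float64(0.2536)) ball (np.int64(12), array([0.6124, 0.0539, 0.1636]))
time_s 22.025
position [0.5909, -0.0456, 0.3058]
force [0.9113, -0.3631, 2.4802]
opening 0.5805
joint_positions [-15.2368, 22.7454, 81.2079, 0.0588, 75.655, -98.7184]
[[-0.993, 0.114, 0.007], [0.114, 0.994, -0.001], [-0.007, -0.0, -1.0]]
```

View pics/scenef.png

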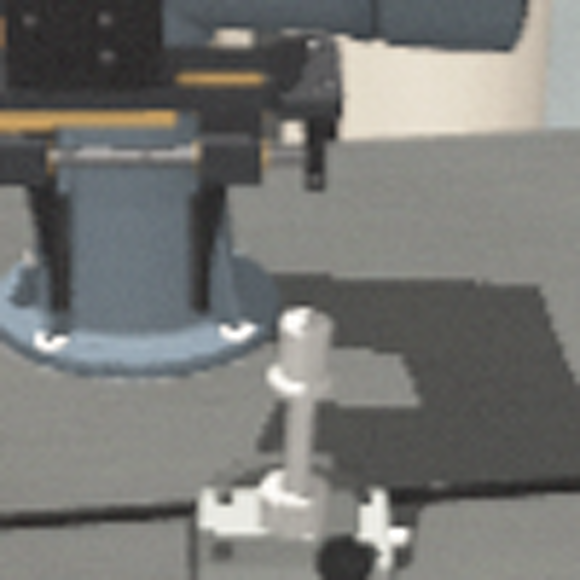

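Emit:
{"method": "send_rows", "body": {
  "moves": [
    [0.8, 0.8, 0, 0, 0, 0, 1],
    [0.8, 0.8, 0, 0, 0, 0, 1],
    [0.8, 0.8, 0, 0, 0, 0, 1],
    [0.8, 0.78, 0, 0, 0, 0, 1],
    [0, 0, 0.6, 0, 0, 0, 1],
    [0, 0, 0.6, 0, 0, 0, 1],
    [0, 0, 0.3, 0, 0, 0, 1],
    [0, 0, 0, 0, 0, 0, 1]
  ]
}}

```text
time_s: 23.02
position: [0.5187, 0.0424, 0.2623]
tcp_rot: [[-0.993, 0.115, -0.002], [0.115, 0.993, 0.0], [0.002, -0.0, -1.0]]
force: [0.4, 1.0, -0.5]
opening: 0.006
```

```bash
python3 watch.py g; python3 -c "
from cap import *
st()"
```

```text
scene k 5.8
23.075 [0.519  0.0424 0.263 ] [0.39 0.44 0.84] head (233, np.float64(0.2974)) ball (np.int64(7), array([0.6127, 0.0544, 0.1572]))
time_s 23.075
position [0.519, 0.0424, 0.263]
force [0.3866, 0.4424, 0.8393]
opening 0.0076
joint_positions [-7.6359, 19.3745, 94.0621, -0.0022, 66.6172, -91.0585]
[[-0.993, 0.115, -0.001], [0.115, 0.993, 0.0], [0.001, -0.0, -1.0]]
```

View pics/sceneg.png

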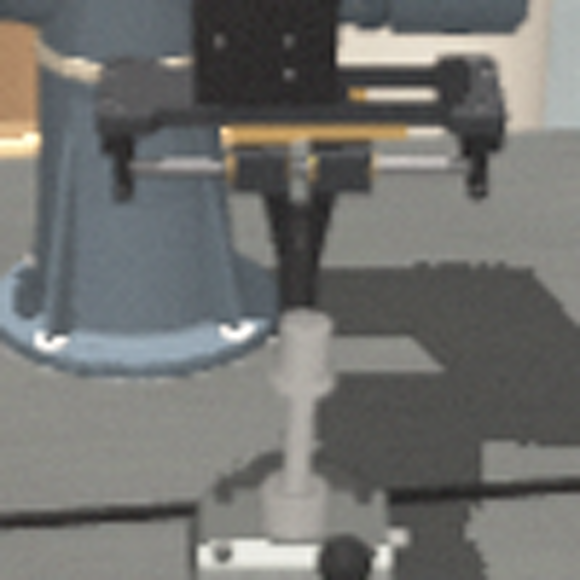

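Emit:
{"method": "send_rows", "body": {
  "moves": [
    [0, 0, 0.2, 0, 0, 0, 1],
    [0, 0, 0.2, 0, 0, 0, 1],
    [0, 0, 0.08, 0, 0, 0, 1],
    [0, 0, 0.08, 0, 0, 0, 1]
  ]
}}

```text
time_s: 23.58
position: [0.5188, 0.0429, 0.2495]
tcp_rot: [[-0.994, 0.114, 0.0], [0.114, 0.994, -0.0], [-0.0, -0.0, -1.0]]
force: [0.2, -0.7, 0.3]
opening: 0.004
```

Emit:
{"method": "send_rows", "body": {
  "moves": [
    [0, 0, 0.08, 0, 0, 0, 1],
    [0, 0, 0.08, 0, 0, 0, 1]
  ]
}}

```text
time_s: 23.82
position: [0.5188, 0.0429, 0.2456]
tcp_rot: [[-0.994, 0.114, 0.0], [0.114, 0.994, -0.0], [-0.0, -0.0, -1.0]]
force: [1.3, 0.5, 3.3]
opening: 0.005
```

Emit:
{"method": "send_rows", "body": {
  "moves": [
    [0, 0, 0.1, 0, 0, 0, 1],
    [0, 0, 0.1, 0, 0, 0, 1]
  ]
}}

```text
time_s: 24.08
position: [0.5195, 0.0426, 0.2412]
tcp_rot: [[-0.994, 0.114, 0.002], [0.114, 0.994, -0.001], [-0.002, -0.0, -1.0]]
force: [0.2, -0.6, 4.9]
opening: 0.007
```

```bash
python3 watch.py i
```

```text
scene k 5.8
24.125 [0.519  0.0428 0.2406] [-0.27 -0.36  0.19] head (271, np.float64(0.2981)) ball (np.int64(1), array([0.612 , 0.0587, 0.154 ]))
```

View pics/scenei.png

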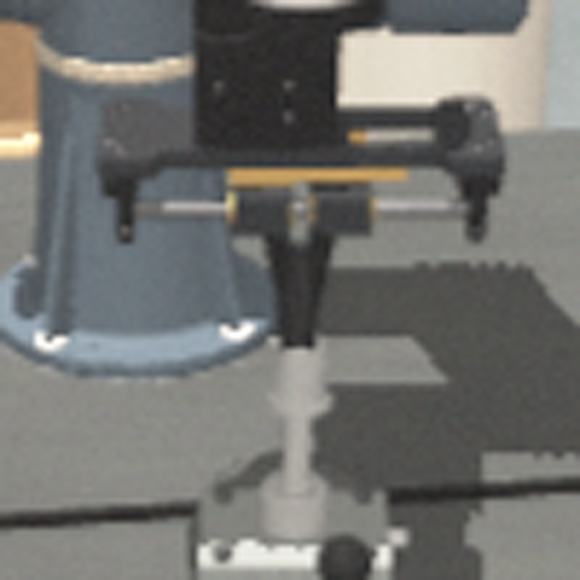

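Emit:
{"method": "send_rows", "body": {
  "moves": [
    [0, 0, 0.12, 0, 0, 0, 1],
    [0, 0, 0.12, 0, 0, 0, 1],
    [0, 0, 0.12, 0, 0, 0, 1],
    [0, 0, 0.12, 0, 0, 0, 1]
  ]
}}

```text
time_s: 24.62
position: [0.5197, 0.0426, 0.2294]
tcp_rot: [[-0.994, 0.114, 0.003], [0.114, 0.994, -0.001], [-0.003, -0.0, -1.0]]
force: [-0.1, -1.0, 8.4]
opening: 0.007
```

Emit:
{"method": "send_rows", "body": {
  "moves": [
    [0, 0, 0.12, 0, 0, 0, 1],
    [0, 0, 0.12, 0, 0, 0, 1],
    [0, 0, 0.12, 0, 0, 0, 1]
  ]
}}

```text
time_s: 25.0
position: [0.5195, 0.0421, 0.2201]
tcp_rot: [[-0.994, 0.113, 0.002], [0.113, 0.994, -0.002], [-0.002, -0.002, -1.0]]
force: [0.5, -2.1, 6.1]
opening: 0.005
```

Emit:
{"method": "send_rows", "body": {
  "moves": [
    [0, 0, 0.12, 0, 0, 0, 1],
    [0, 0, 0.12, 0, 0, 0, 1],
    [0, 0, 0.12, 0, 0, 0, 1]
  ]
}}

```text
time_s: 25.38
position: [0.5196, 0.042, 0.2111]
tcp_rot: [[-0.994, 0.113, 0.002], [0.113, 0.994, -0.002], [-0.002, -0.001, -1.0]]
force: [-0.3, -1.8, 6.4]
opening: 0.006
```

Emit:
{"method": "send_rows", "body": {
  "moves": [
    [0, 0, 0.12, 0, 0, 0, 1],
    [0, 0, 0.12, 0, 0, 0, 1],
    [0, 0, 0.12, 0, 0, 0, 1]
  ]
}}

```text
time_s: 25.75
position: [0.5196, 0.0421, 0.2021]
tcp_rot: [[-0.994, 0.113, 0.002], [0.113, 0.994, -0.001], [-0.002, -0.001, -1.0]]
force: [-0.9, -1.4, 6.2]
opening: 0.003
```

Emit:
{"method": "send_rows", "body": {
  "moves": [
    [0, 0, 0.1, 0, 0, 0, 1],
    [0, 0, 0.1, 0, 0, 0, 1],
    [0, 0, 0.06, 0, 0, 0, 1]
  ]
}}

```text
time_s: 26.12
position: [0.5194, 0.0424, 0.1953]
tcp_rot: [[-0.994, 0.114, 0.002], [0.114, 0.994, -0.001], [-0.002, -0.001, -1.0]]
force: [0.6, -1.1, 5.1]
opening: 0.005
```

Emit:
{"method": "send_rows", "body": {
  "moves": [
    [0, 0, 0.06, 0, 0, 0, 1],
    [0, 0, 0.06, 0, 0, 0, 1]
  ]
}}

```text
time_s: 26.38
position: [0.5194, 0.0428, 0.1924]
tcp_rot: [[-0.994, 0.114, 0.001], [0.114, 0.994, -0.0], [-0.002, -0.0, -1.0]]
force: [-0.3, -2.2, 12.7]
opening: 0.002
```

Emit:
{"method": "send_rows", "body": {
  "moves": [
    [0, 0, 0.06, 0, 0, 0, 1],
    [0, 0, 0.04, 0, 0, 0, 1]
  ]
}}

```text
time_s: 26.62
position: [0.5198, 0.0428, 0.1922]
tcp_rot: [[-0.994, 0.114, 0.003], [0.114, 0.994, -0.0], [-0.003, -0.0, -1.0]]
force: [-3.5, -1.0, 24.7]
opening: 0.011
```

Emit:
{"method": "send_rows", "body": {
  "moves": [
    [0, 0, -0.2, 0, 0, 0, 1],
    [0, 0, -0.8, 0, 0, 0, 1],
    [0, 0, -1, 0, 0, 0, 1],
    [0, 0, -1, 0, 0, 0, 1],
    [0, 0, -1, 0, 0, 0, 1],
    [0, 0, -1, 0, 0, 0, 1],
    [0, 0, 0, 0, 0, 0, 1]
  ]
}}

```text
time_s: 27.5
position: [0.5191, 0.0432, 0.3152]
tcp_rot: [[-0.994, 0.114, 0.002], [0.114, 0.994, 0.0], [-0.002, 0.001, -1.0]]
force: [0.0, -0.3, -0.2]
opening: 0.01
```

```bash
python3 -c "
from cap import *
d=cap('scene','k',(290,130,350,190)); P=cloud(d)
m=(np.hypot(P[...,0]-.521,P[...,1]-.039)<.014)&(P[...,2]>.17)&(P[...,2]<.25); z=np.sort(P[m][:,2]); print(len(z),z[-15:])
cap('scene','full'); st()"
```

```text
scene k 9.666666666666666
81 [0.19236935 0.19244267 0.19245858 0.19270326 0.1927185  0.19287505
 0.19295655 0.19307243 0.19320335 0.19320423 0.19370972 0.19412843
 0.19416527 0.19425936 0.19493319]
time_s 27.6
position [0.5177, 0.0433, 0.3131]
force [0.5119, -0.2632, -0.7665]
opening 0.0074
joint_positions [-7.5747, 16.2792, 90.1228, 0.0227, 73.7725, -91.0575]
[[-0.994, 0.114, -0.003], [0.114, 0.994, 0.001], [0.003, 0.0, -1.0]]
```

View pics/scenek.png

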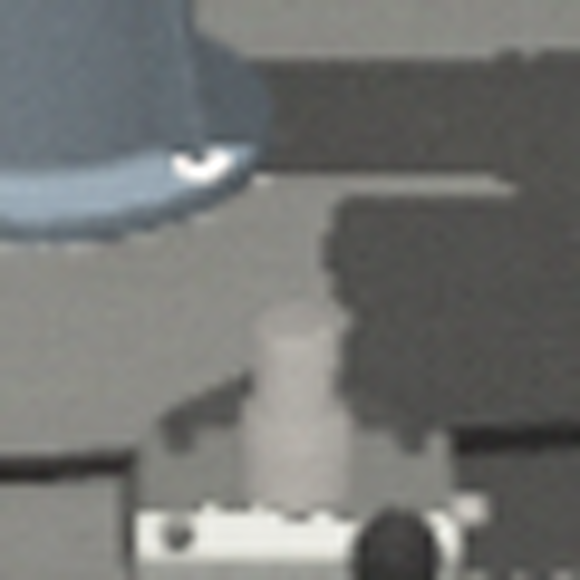

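View pics/scenefull.png

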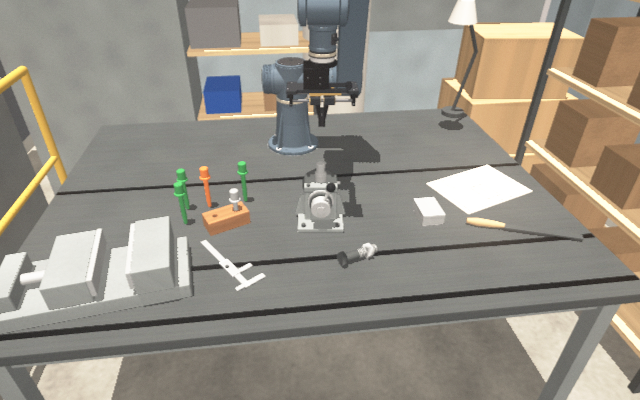

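The collar now sits flush on the bush at zoom (298,400). The head top is at z≈0.193, against 0.192 when fully home. The short pin and the other things on the table are where they were.

```bash
python3 -c "
from rig import bot
print(bot.hand_in())"
```

```text
the job is handed in; nothing more can be done
None
```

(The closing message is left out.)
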